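# Load a batten into the dowel-boring jig against its presence switch

## Robot

A 6-joint arm with a two-finger parallel gripper is mounted at the origin on a cart in front of the work surface, level with it; the furniture and walls round the work are solid. World frame = base frame: x ahead of the robot, y to its left, z up, the work surface at z = 0. Lengths are in mm, angles in rad, forces in N, time in s.
With the tool pointing down it reaches from about 275 to 750 mm from the base axis. Payload 10.2 kg.
Tool frame: the origin (TCP) lies at the very end of the fingers, on their centre line; the grasp point (between the pads) lies 19 mm behind it; z points along the fingers, y is the line along which they close (so a half turn about z gives the same grasp; the last joint's range is limited). The gripper opens to 85 mm and grips with 20 to 120 N. Pads are 22 mm wide; open, the fingers measure 114 mm over their backs; the gripper's body (76 mm by 85 mm) begins 54 mm behind the grasp point. The pads swing forward as they close: fully open they stand 13 mm farther back than shut.
Start: joints at [-1.458, 0.313, 1.498, -0, 1.331, -0.223], TCP at [172.988, -495.688, 231.294] pointing down, gripper open.
Joint ranges: [-2.94, 2.94], [-0.97, 2.17], [0.19, 2.56], [-1.23, 4.37], [0.02, 3.11], [-2.88, 2.88]. Speed limits (rad/s): [2.39, 2.39, 3.01, 3.14, 3.14, 3.14].

## Interface

Orientations are given as a unit quaternion [w, x, y, z].
In Python, from rig import telemetry, optics, ctrl gives the robot as it stands.
- The arm moves only by the tool servo_tool, never from a script. Its argument "deltas" is a list of rows, each a list of 3 entries, a list of its own where there are three numbers: the shift along the tool's x, y, z in units of 20 cm (1.0 is 20 cm), then the turn, a rotation vector about the tool's x, y, z in units of 90 degrees (1.0 is 90 degrees), then the opening, from 0 (shut) to 1 (fully open). A call has 1 to 8 rows; each row shifts and turns the commanded pose from where the row before left it, along the tool's axes as they then stand; what a row does not reach is not made up. A row lasts 1/10 s, in which the tool goes at most 50 mm and 8.59 degrees, less where a joint would pass 70% of its speed; a pose out of reach is approached as far as the arm can. A call with a number of a shift or a turn outside -1 to 1 is refused whole. A call with a gripper value outside its range is refused whole. The fingers move at their own pace and stop on an object; "squeeze" is the grip in N (left out, the last holds). Time passes only in rows, so rows that do not move let the fingers close. It gives the time, the measured TCP pose, the force, the opening and the grip force at its end, in the units of the state.
- telemetry.sense(): the state, without advancing time (a new reading comes with each control period).
- optics.capture(name): name is "scene" or "top" or "wrist"; returns the picture (384x512x3 uint8, blue, green, red); there is no depth.
- optics.camera_model(name): a dict with "vfov" (degrees; the focal length in pixels is half the picture's height over the tangent of half this angle, whatever the lens; pixels are square), "cx", "cy" (the principal point, pixels), "R" (3x3) and "t" (3): a world point X has camera coordinates R X + t; the wrist camera has in their place "mount" (4x4, takes a point from camera to tool coordinates, whose origin is the TCP and whose axes are the flange's). Camera axes: x right, y down, z forward; pixel columns grow to the right and rows downward; lengths in mm; the calibration is good to about 2 mm. A picture is of the moment at which its call begins: read the wrist's pose just before it. camera_model takes no time and is no camera call.
- ctrl.finish_job(): hands the job in; it is judged then, once.
The state is a dict: "time_s": time; "joints": joint angles; "dq": joint speeds; "tau": joint torques, N m; "eef_pos": TCP position; "ee_rot": TCP orientation; "force": force on the tool from outside, world axes, zero at the start; "wrist_torque": the same for the moment, N m; "grip_width": opening from 0.0 (shut) to 1.0 (fully open); "grip_force": force on a finger pad.
Only numpy, scipy, OpenCV 4.12 (cv2) and the standard library are available. Lean on these libraries where they do the work, as an engineer would, in place of code of your own. Each camera call takes 0.05 s, during which the arm holds its last target. There are 200 camera calls.

## Task

Load the batten end (the 120 mm long one among the three blanks) into the nest of the dowel-boring jig, ready for boring: toe it in under the two keeper straps so that its end pushes back the roller lever of the presence switch, drop its heel behind the low steel shoulder so that it lies flat in the nest and keeps the switch pressed, and let go. Leave the other blanks and the loose tools where they are.

Things in the scene. Friction and masses are not known exactly. Their poses are not given: they have to be found in the camera images.
- batten: The batten end to load: a plain hardwood bar, 36 wide (own x) x 120 long (own y) x 30 high (own z) mm, about 70 g, lying on the bench on its 36 x 120 face. Origin at the centre of its underside, z up. Either end may go first.
- batten_centre (a point): The middle of the batten (15 mm above its origin along its own z).
- pine_block: A square pine block 45 x 90 (own y) x 45 mm, one of the other blanks: leave it. Origin at the centre of its underside. The three blanks lie in three places to the left, in any order.
- beech_end: A flat beech piece 40 x 90 (own y) x 18 mm, one of the other blanks: leave it. Origin at the centre of its underside.
- tape_roll: A roll of masking tape, 100 mm across, 25 high, lying flat: leave it. Origin at the centre of its underside.
- steel_pliers: Combination pliers 200 mm long: leave them. Origin at the centre of the underside.
- red_pencil: A pencil 173 mm long: leave it.
- tin_of_pins: A flat tin 83 x 123 x 41 mm: leave it. Origin at the centre of its underside.
- boring_jig: Dowel-boring jig, screwed to the bench: plywood base 205 x 108 x 12 mm carrying a nest for a batten. Origin on the bench under the nest's middle; own x runs along the nest from heel shoulder (-x) to presence switch (+x), z up. Measures 'jig x, y' are in this frame in mm; 'high' is above the nest floor, the base's top, 12 above the bench. Nothing of the jig is over 40 high.
- nest (a point): Middle of the nest on its floor, axes as the jig's; the underside's centre of a loaded batten lies here. The nest is 41 wide and 124 long (jig x -60 to 64). Side rails 14 thick stand only at its ends: jig x -72 to -42, 24 high, and x 40 to 66, 32 high with a mouth flared from x = 31. Between x = -42 and 31 the sides are open for fingers.
- heel_shoulder (a point): Middle of the top edge of the heel shoulder's face: a steel block across the nest, face at jig x = -60, 12 high, 16 thick. It keeps a loaded batten from being pushed back by the switch.
- keeper_edge (a point): Midway between the lower front edges (jig x = 48, 32 high) of the two steel keeper straps on the rails at the switch end, reaching x = 67, 4 thick, with a slot 18 wide between them. They bar putting a batten straight down or sliding it level over the shoulder: its toe goes in low with the heel raised some 15 to 25 degrees, and the heel is lowered while the toe is kept pushed in.
- roller (a point): Centre of the white roller (10 across, 9 high, upright axis, 15 above the nest floor) on the switch's lever, 41 long, which turns about an upright pin at jig x = 74, y = -38. Free, the roller's front is at jig x = 53, y = 0. Under the lever a steel end stop, 9 high, has its face at x = 64; the switch body, 35 high, stands behind at x 80 to 105.
- switch_lever (a joint): Lever angle, rad: 0 free, growing as the roller is pushed to jig +x; about 0.18 with a batten home against the shoulder (roller 7 mm back), 0.27 with the batten hard against the end stop, 0.42 at most. The switch is made from 0.13 on. Its spring pushes back with about 3 N at 0, 5 N home, 6 N at the end stop, and slides the batten back if the shoulder does not hold it.
Mind the look-alikes: they are no part of the job. What is shaped like the batten but turquoise is not meant.

How it is judged:
By the outcome, as a careful person would: the job done as asked, in the order asked, and still so for the second after the job is handed in, with the robot touching nothing.
It also fails if it takes over 35 s, if anything falls off the work surface, if the arm or the gripper's body presses on something with over 40 N, if the wrist force passes 120 N, or if a joint passes its speed limit or range.

## Working session

There is one attempt and no reset: what is moved stays moved. The work goes in short steps, Python scripts to look and compute and a tool call to move; the robot and the scene stay as the last step left them, time stands still between calls to the robot, and variables do not carry over. Pictures are saved under pics/ and viewed, at most 10 in all, crops included, and the job is handed in when it is done.

Besides the shell and the picture viewer there is one more tool, called after "Emit:" as name([rows], argument=value, ...), one row to a line, values as JSON. servo_tool: Moves the arm, as the interface text tells. Its arguments: {"type":"object","properties":{"deltas":{"type":"array"},"squeeze":{"type":"number"}},"required":["deltas"]}

```bash
mkdir -p pics; ls
python3 - <<'E'
from rig import telemetry, optics, ctrl
import cv2,numpy as np
print(telemetry.sense())
for n in("scene","top"):
    im=optics.capture(n);cv2.imwrite(f"pics/{n}0.png",im)
for n in("scene","top","wrist"):
    m=optics.camera_model(n);print(n,m)
a=cv2.imread("pics/scene0.png");b=cv2.imread("pics/top0.png")
E
```

```text
pics
{'time_s': 0.0, 'joints': array([-1.45839933e+00,  3.13456681e-01,  1.49844576e+00,  2.18058878e-05,
        1.33101694e+00, -2.23380879e-01]), 'dq': array([ 0.00115806, -0.00062568,  0.0008983 ,  0.00036412, -0.00101184,
        0.0004072 ]), 'tau': array([-3.75223590e-04, -4.12266791e+01, -2.59746426e+01, -1.95927628e-04,
        4.17140560e-03,  3.50665528e-05]), 'eef_pos': array([ 172.96241024, -495.41178501,  230.72839853]), 'ee_rot': array([-6.61754758e-04,  9.85939942e-01,  1.67098744e-01,  4.73654174e-05]), 'force': array([0.05956544, 0.21720536, 0.20209668]), 'wrist_torque': array([ 0.0185649 ,  0.05368396, -0.01715452]), 'grip_force': 0.0, 'grip_width': 1.000612132890724}
scene {'vfov': 52.77932889025362, 'cx': 254.87687058186137, 'cy': 187.6488733457824, 'R': array([[-0.65181776, -0.75816034,  0.0180694 ],
       [-0.51422863,  0.42433744, -0.74532319],
       [ 0.55740696, -0.4951067 , -0.66645843]]), 't': array([ 491.7466855 ,  298.80947889, 1252.19233496])}
top {'vfov': 50.97984495123055, 'cx': 254.44443256046603, 'cy': 190.51972374276582, 'R': array([[ 6.72040213e-04, -9.99996081e-01, -2.71769223e-03],
       [-9.81532436e-01, -1.39746895e-04, -1.91295731e-01],
       [ 1.91294601e-01,  2.79606150e-03, -9.81528684e-01]]), 't': array([ 158.02370479,  566.24439579, 1311.99736147])}
wrist {'vfov': 70.82038295283226, 'cx': 255.78898645353266, 'cy': 188.80580299929935, 'mount': array([[-1.80768435e-04, -9.49835602e-01, -3.12749574e-01,
         8.16407586e+01],
       [ 9.99999983e-01, -1.60617216e-04, -9.01951080e-05,
         4.83599626e-01],
       [ 3.54375589e-05, -3.12749585e-01,  9.49835615e-01,
        -1.42024594e+02],
       [ 0.00000000e+00,  0.00000000e+00,  0.00000000e+00,
         1.00000000e+00]])}
```

View pics/top0.png

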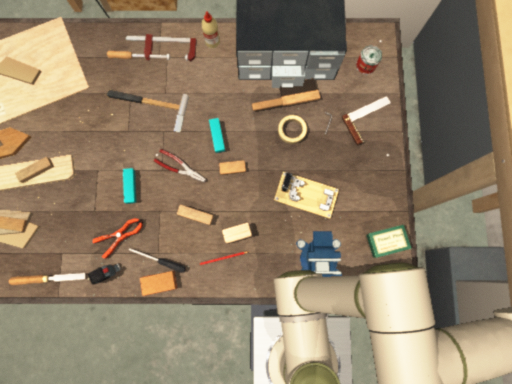

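View pics/scene0.png

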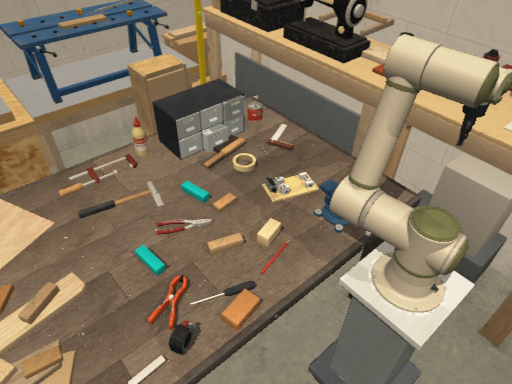

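The top view shows the batten at about (195,214), the pine block at (237,233), the beech piece at (232,167), and the jig at about (307,195) with its black switch at the left end (288,183). In the scene view, the batten is at (226,242) and the jig at (290,187).

```bash
cat > h.py <<'E'
from rig import telemetry, optics, ctrl
import cv2,numpy as np
from scipy.spatial.transform import Rotation as Ro
def rot(s): q=s["ee_rot"]; return Ro.from_quat([q[1],q[2],q[3],q[0]]).as_matrix()
def cam(n,s=None):
    m=optics.camera_model(n); f=192/np.tan(np.radians(m["vfov"])/2)
    if n=="wrist":
        M=m["mount"]; W=rot(s); R=W@M[:3,:3]; o=W@M[:3,3]+s["eef_pos"]
    else: R=m["R"].T; o=-R@m["t"]
    return f,m["cx"],m["cy"],R,o
def ray(c,p):
    f,cx,cy,R,o=c; d=R@np.array([(p[0]-cx)/f,(p[1]-cy)/f,1.]); return o,d/np.linalg.norm(d)
def plane(c,p,z): o,d=ray(c,p); return o+d*(z-o[2])/d[2]
def tri(rs):
    A=sum(np.eye(3)-np.outer(d,d) for o,d in rs); b=sum((np.eye(3)-np.outer(d,d))@o for o,d in rs)
    return np.linalg.solve(A,b)
def proj(c,X): f,cx,cy,R,o=c; v=R.T@(np.asarray(X)-o); return np.array([cx+f*v[0]/v[2],cy+f*v[1]/v[2]])
E
python3 - <<'E'
from h import *
c={n:cam(n) for n in("scene","top")}
for n,pts in(("top",[(195,214),(237,233),(232,167),(307,195),(288,183)]),("scene",[(226,242)])):
    im=cv2.imread(f"pics/{n}0.png")
    for p in pts: print(n,p,plane(c[n],p,30).round(0))
    box=(160,190,90,60) if n=="top" else (190,215,100,70)
    x,y,w,h=box;roi=im[y:y+h,x:x+w].astype(int)
    hsv=cv2.cvtColor(im,cv2.COLOR_BGR2HSV)[y:y+h,x:x+w]
    m=((hsv[...,2]>120)&(hsv[...,1]>60)).astype(np.uint8)
    for k in cv2.findContours(m,0,1)[0]:
        if cv2.contourArea(k)>80:
            r=cv2.minAreaRect(k); print(n,cv2.contourArea(k),r, [plane(c[n],q+np.array([x,y]),30).round(0)[:2].tolist() for q in cv2.boxPoints(r)])
E
```

```text
top (195, 214) [489. 362.  30.]
top (237, 233) [424. 217.  30.]
top (232, 167) [655. 237.  30.]
top (307, 195) [555. -23.  30.]
top (288, 183) [598.  42.  30.]
top 4964.5 ((44.5, 29.5), (59.0, 89.0), 90.0) [[573.0, 485.0], [573.0, 177.0], [371.0, 176.0], [371.0, 476.0]]
scene (226, 242) [480. 366.  30.]
scene 5528.5 ((49.5, 34.5), (69.0, 99.0), 90.0) [[665.0, 389.0], [434.0, 111.0], [222.0, 320.0], [418.0, 554.0]]
```

```bash
cat >> h.py <<'E'
def down(yaw,pitch=0):
    "tool x along yaw (deg), tool down, then toe (tool +x) lowered by pitch deg"
    y=np.radians(yaw); x=np.array([np.cos(y),np.sin(y),0]); z=np.array([0,0,-1.]); W=np.column_stack([x,np.cross(z,x),z])
    return W@Ro.from_euler('y',-pitch,degrees=True).as_matrix()
def plan(P,W,n,g,s=None,P0=None,W0=None):
    s=s or telemetry.sense(); P0=s["eef_pos"] if P0 is None else P0; W0=rot(s) if W0 is None else W0
    v=Ro.from_matrix(W0.T@W).as_rotvec()/n; d=(np.asarray(P)-P0)/n; out=[]
    for i in range(n):
        Wi=W0@Ro.from_rotvec(v*i).as_matrix()
        out.append([(Wi.T@d/200).round(3).tolist(),(v/(np.pi/2)).round(4).tolist(),g])
    print("step mm",np.linalg.norm(d).round(1),"deg",np.degrees(np.linalg.norm(v)).round(2))
    for r in out: print(r)
E
python3 - <<'E'
from h import *
W=down(60,20); print(W.round(2))
plan([540,-30,230],down(60),14,1)
E
```

```text
[[ 0.47  0.87 -0.17]
 [ 0.81 -0.5  -0.3 ]
 [-0.34  0.   -0.94]]
step mm 42.3 deg 2.91
[[0.179, -0.114, 0.0], [-0.0, -0.0, -0.0323], 1]
[[0.184, -0.105, 0.0], [-0.0, -0.0, -0.0323], 1]
[[0.189, -0.095, 0.0], [-0.0, -0.0, -0.0323], 1]
[[0.194, -0.085, 0.0], [-0.0, -0.0, -0.0323], 1]
[[0.198, -0.075, 0.0], [-0.0, -0.0, -0.0323], 1]
[[0.201, -0.065, 0.0], [-0.0, -0.0, -0.0323], 1]
[[0.204, -0.055, 0.0], [-0.0, -0.0, -0.0323], 1]
[[0.207, -0.044, 0.0], [-0.0, -0.0, -0.0323], 1]
[[0.209, -0.034, 0.0], [-0.0, -0.0, -0.0323], 1]
[[0.21, -0.023, 0.0], [-0.0, -0.0, -0.0323], 1]
[[0.211, -0.013, 0.0], [-0.0, -0.0, -0.0323], 1]
[[0.212, -0.002, 0.0], [-0.0, -0.0, -0.0323], 1]
[[0.212, 0.009, 0.0], [-0.0, -0.0, -0.0323], 1]
[[0.211, 0.02, 0.0], [-0.0, -0.0, -0.0323], 1]
```

Emit:
servo_tool([
  [[0.18,-0.114,0],[0,0,-0.032],1],
  [[0.184,-0.105,0],[0,0,-0.032],1],
  [[0.189,-0.095,0],[0,0,-0.032],1],
  [[0.194,-0.085,0],[0,0,-0.032],1],
  [[0.198,-0.075,0],[0,0,-0.032],1],
  [[0.2,-0.065,0],[0,0,-0.032],1],
  [[0.204,-0.055,0],[0,0,-0.032],1],
  [[0.207,-0.044,0],[0,0,-0.032],1],
])

```text
time_s: 0.9
eef_pos: [384.0, -228.7, 231.2]
ee_rot: [-0.0, 0.932, 0.362, -0.0]
force: [0.3, -1.0, 0.0]
grip_width: 1.0
grip_force: 0.0
```

Emit:
servo_tool([
  [[0.209,-0.034,0],[0,0,-0.032],1],
  [[0.21,-0.023,0],[0,0,-0.032],1],
  [[0.211,-0.013,0],[0,0,-0.032],1],
  [[0.212,-0.002,0],[0,0,-0.032],1],
  [[0.212,0.009,0],[0,0,-0.032],1],
  [[0.211,0.02,0],[0,0,-0.032],1],
  [[0,0,0],[0,0,0],1],
])

```text
time_s: 1.6
eef_pos: [543.3, -28.2, 230.5]
ee_rot: [-0.001, 0.867, 0.499, 0.0]
force: [0.0, -0.6, -1.1]
grip_width: 0.997
grip_force: 0.0
```

Run:
```python
from h import *
s=telemetry.sense();im=optics.capture("wrist");cv2.imwrite("pics/w1.png",im);np.save("w1.npy",s,allow_pickle=True);print(s["eef_pos"],rot(s).round(3),s["joints"].round(2),s["time_s"])
```

```text
[543.26557761 -28.15852104 230.51091905] [[ 0.502  0.865 -0.   ]
 [ 0.865 -0.502  0.001]
 [ 0.001 -0.001 -1.   ]] [-0.27  0.36  1.44  0.    1.35  0.26] 1.6
```

View pics/w1.png

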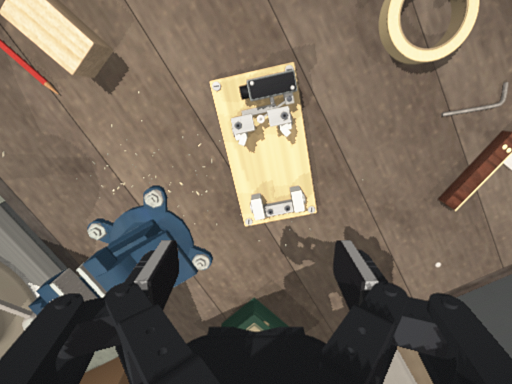

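The wrist view shows the jig base with corners near (210,82), (294,64), (316,212) and (247,226). The heel rails are at (258,208) and (297,200), the keeper rails at (243,125) and (284,118), and the switch at (270,85).

Run:
```python
from h import *
s=np.load("w1.npy",allow_pickle=True).item();c=cam("wrist",s)
P=[plane(c,p,12) for p in[(210,82),(294,64),(316,212),(247,226)]];print(np.round(P,0))
h=[plane(c,p,36) for p in[(258,208),(297,200)]];k=[plane(c,p,48) for p in[(243,122),(284,115)]]
H=sum(h)/2;K=sum(k)/2;d=K-H;yaw=np.degrees(np.arctan2(d[1],d[0]));print(H,K,yaw,np.linalg.norm(d[:2]))
u=d/np.linalg.norm(d); O=H+u*57;print("jig O",O)
u[2]=0
T=O-u*55;T[2]=110
plan(T,down(yaw),6,1)
print(plane(cam("top"),(195,214),30))
```

```text
[[ 546.   88.   12.]
 [ 646.   54.   12.]
 [ 583. -135.   12.]
 [ 485. -105.   12.]]
[543.55155449 -87.38891004  36.        ] [582.25496187  19.1654365   48.        ] 70.0376156796323 113.36570252939825
jig O [562.90342011 -34.11129096  42.00005021]
step mm 22.1 deg 1.72
[[-0.039, 0.025, 0.1], [-0.0001, 0.0, -0.0191], 1]
[[-0.04, 0.024, 0.1], [-0.0001, 0.0, -0.0191], 1]
[[-0.041, 0.022, 0.1], [-0.0001, 0.0, -0.0191], 1]
[[-0.041, 0.021, 0.1], [-0.0001, 0.0, -0.0191], 1]
[[-0.042, 0.02, 0.1], [-0.0001, 0.0, -0.0191], 1]
[[-0.042, 0.019, 0.1], [-0.0001, 0.0, -0.0191], 1]
[489.19573519 361.54945288  30.        ]
```

Emit:
servo_tool([
  [[-0.04,0.025,0.1],[0,0,-0.021],1],
  [[-0.04,0.024,0.1],[0,0,-0.021],1],
  [[-0.041,0.022,0.1],[0,0,-0.021],1],
  [[-0.041,0.021,0.1],[0,0,-0.021],1],
  [[-0.042,0.02,0.1],[0,0,-0.021],1],
  [[-0.042,0.019,0.1],[0,0,-0.021],1],
  [[0,0,0],[0,0,0],1],
])

```text
time_s: 2.35
eef_pos: [542.1, -88.6, 109.0]
ee_rot: [-0.002, 0.815, 0.579, -0.001]
force: [1.0, -0.2, -0.1]
grip_width: 1.001
grip_force: 0.0
```

Run:
```python
from h import *
s=telemetry.sense();im=optics.capture("wrist");cv2.imwrite("pics/w2.png",im);np.save("w2.npy",s,allow_pickle=True);print(s["eef_pos"],s["joints"].round(2),s["time_s"])
```

```text
[542.1383884  -88.64829307 109.03286152] [-0.38  0.49  1.58 -0.    1.08 -0.04] 2.35
```

Emit:
servo_tool([
  [[0.2,0,0],[0,0,0],1],
  [[0.2,0,0],[0,0,0],1],
  [[0,0,0],[0,0,0],1],
])

```text
time_s: 2.7
eef_pos: [571.1, -8.3, 112.8]
ee_rot: [0.001, 0.814, 0.581, 0.001]
force: [-0.7, -0.3, 0.7]
grip_width: 0.998
grip_force: 0.0
```

Run:
```python
from h import *
s=telemetry.sense();im=optics.capture("wrist");cv2.imwrite("pics/w3.png",im);np.save("w3.npy",s,allow_pickle=True);print(s["eef_pos"],s["joints"].round(2),s["time_s"])
a=cv2.imread("pics/w2.png")
def cr(i,x,y,w,h,k): return cv2.resize(i[y:y+h,x:x+w],None,fx=k,fy=k,interpolation=cv2.INTER_CUBIC)
cv2.imwrite("pics/w23.png",np.hstack([cr(a,156,0,200,300,2),cr(im,156,84,200,300,2)]))
```

```text
[571.09465172  -8.25554101 112.80936867] [-0.22  0.53  1.51  0.    1.1   0.11] 2.7
```

View pics/w23.png

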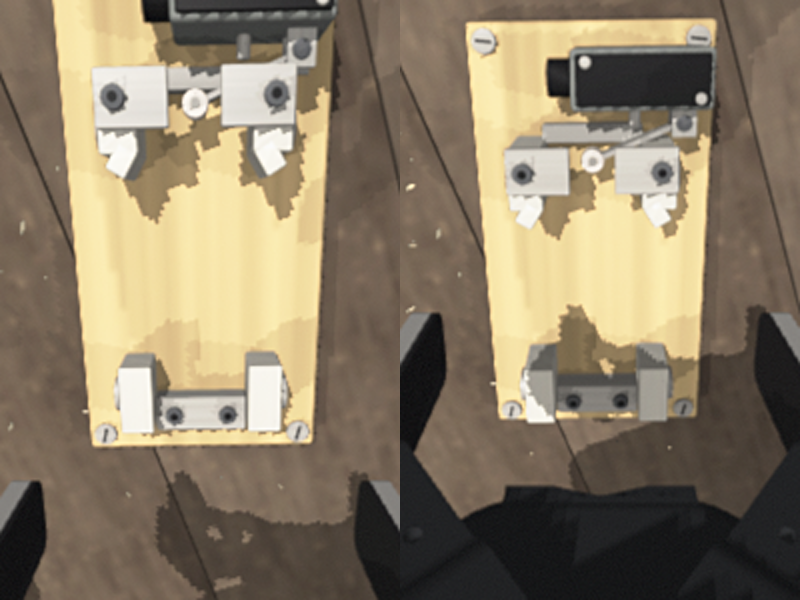

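Both views show the jig clearly. In w2 the strap front inner corners are at crop pixels (168,126) and (222,125), the heel rail tops span rows 364–432, and the shoulder lies between them at rows 391–430. The roller is at (194,102) in w2 and (593,160) in w3.

Run:
```python
from h import *
L=lambda n:np.load(n,allow_pickle=True).item()
a,b=cam("wrist",L("w2.npy")),cam("wrist",L("w3.npy"))
A=lambda u,v:(156+u/2,v/2); B=lambda u,v:(156+(u-400)/2,84+v/2)
M={"strapLi":((168,126),(569,195)),"strapRi":((222,125),(616,194)),"screwL":((112,97),(521,174)),"screwR":((277,93),(662,173)),"roller":((194,102),(593,160)),
"shscrL":((175,416),(573,402)),"shscrR":((228,415),(621,401)),"railLout_front":((121,363),(528,354)),"base_hL":((93,446),(500,417)),"base_hR":((313,443),(695,416))}
for n,(p,q) in M.items():
    X=tri([ray(a,A(*p)),ray(b,B(*q))]); print(n,X.round(1),"reproj",(proj(a,X)-A(*p)).round(1))
pl=lambda p,z:plane(a,A(*p),z)
r=[pl(p,36) for p in[(121,363),(157,365),(154,432),(121,432),(248,365),(283,365),(281,431),(248,431)]]
C=sum(r)/8; print("heel rails centre (jig x=-57)",C)
st=[pl(p,48) for p in[(92,67),(168,66),(168,127),(95,127),(221,64),(297,62),(293,127),(222,125)]]
S=sum(st)/8; print("straps centre (57.5)",S, "dist",np.linalg.norm((S-C)[:2]))
sw=lambda w:np.degrees(np.arctan2(w[1],w[0]))
print("yaw",sw(S-C), sw(r[4]-r[0])+90, sw(r[5]-r[1])+90,sw(r[6]-r[3])+90,sw(st[6]-st[3])+90)
e=[plane(b,B(*p),12) for p in[(467,22),(717,19),(695,416),(500,417)]]
print("base",np.round(e,1), sw((e[0]+e[1]-e[2]-e[3])),np.linalg.norm((e[0]+e[1]-e[2]-e[3]))/2)
```

```text
strapLi [567.3  13.4  49.3] reproj [-0.2  0. ]
strapRi [584.9   7.7  48.8] reproj [ 0. -0.]
screwL [552.7  27.8  50.2] reproj [-0.2 -0. ]
screwR [604.8  10.6  51.5] reproj [-0.3  0. ]
roller [579.1  20.   31.4] reproj [ 0.3 -0. ]
shscrL [528.4 -96.2  25.6] reproj [-0.3  0. ]
shscrR [ 551.3 -103.8   25.3] reproj [-0. -0.]
railLout_front [513.4 -67.3  17.2] reproj [ 0.6 -0. ]
base_hL [ 482.  -104.2    9. ] reproj [ 0.1 -0. ]
base_hR [ 584.  -136.3   12.1] reproj [-0.6 -0.1]
heel rails centre (jig x=-57) [543.97153747 -88.72663883  36.        ]
straps centre (57.5) [578.9982318   19.26631278  48.        ] dist 113.53125962922341
yaw 72.02992259118999 69.87548160336404 70.8181923536952 71.24086836153161 70.71982053405205
base [[ 546.8   89.8   12. ]
 [ 647.6   56.4   12. ]
 [ 583.4 -136.    12. ]
 [ 483.4 -102.1   12. ]] 71.63902775389562 202.45464846980255
```

Run:
```python
from h import *
plan([486,355,160],down(70),8,1)
```

```text
step mm 47.2 deg 0.13
[[0.199, -0.124, -0.03], [0.0001, -0.0, 0.0014], 1]
[[0.198, -0.125, -0.03], [0.0001, -0.0, 0.0014], 1]
[[0.198, -0.125, -0.03], [0.0001, -0.0, 0.0014], 1]
[[0.198, -0.126, -0.03], [0.0001, -0.0, 0.0014], 1]
[[0.197, -0.126, -0.03], [0.0001, -0.0, 0.0014], 1]
[[0.197, -0.126, -0.03], [0.0001, -0.0, 0.0014], 1]
[[0.197, -0.127, -0.03], [0.0001, -0.0, 0.0014], 1]
[[0.197, -0.127, -0.03], [0.0001, -0.0, 0.0014], 1]
```

Emit:
servo_tool([
  [[0.198,-0.124,-0.03],[0,0,0],1],
  [[0.198,-0.125,-0.03],[0,0,0],1],
  [[0.198,-0.125,-0.03],[0,0,0],1],
  [[0.198,-0.126,-0.03],[0,0,0],1],
  [[0.197,-0.126,-0.03],[0,0,0],1],
  [[0.197,-0.126,-0.03],[0,0,0],1],
  [[0.197,-0.127,-0.03],[0,0,0],1],
  [[0.197,-0.127,-0.03],[0,0,0],1],
])

```text
time_s: 3.55
eef_pos: [483.2, 353.6, 160.8]
ee_rot: [0.0, 0.815, 0.579, 0.001]
force: [0.0, -0.4, 0.5]
grip_width: 1.0
grip_force: 0.0
```

Emit:
servo_tool([
  [[0,0,0],[0,0,0],1],
  [[0,0,0],[0,0,0],1],
])

```text
time_s: 3.75
eef_pos: [483.5, 352.5, 160.1]
ee_rot: [0.0, 0.815, 0.58, 0.0]
force: [0.5, -0.8, -0.2]
grip_width: 0.997
grip_force: 0.0
```

Run:
```python
from h import *
s=telemetry.sense();im=optics.capture("wrist");cv2.imwrite("pics/w4.png",im);np.save("w4.npy",s,allow_pickle=True);print(s["eef_pos"],s["joints"].round(2),s["time_s"])
```

```text
[483.48864797 352.48665413 160.06987783] [ 0.43  0.53  1.36 -0.    1.24  0.77] 3.75
```

Emit:
servo_tool([
  [[-0.15,0,0.1],[0,0,0],1],
  [[-0.15,0,0.1],[0,0,0],1],
  [[0,0,0],[0,0,0],1],
  [[0,0,0],[0,0,0],1],
])

```text
time_s: 4.2
eef_pos: [464.6, 294.4, 119.7]
ee_rot: [0.0, 0.816, 0.579, 0.0]
force: [0.5, -0.5, 0.3]
grip_width: 1.0
grip_force: 0.0
```

Run:
```python
from h import *
s=telemetry.sense();im=optics.capture("wrist");cv2.imwrite("pics/w5.png",im);np.save("w5.npy",s,allow_pickle=True);print(s["eef_pos"],s["joints"].round(2),s["time_s"])
a=cv2.imread("pics/w4.png")
cv2.imwrite("pics/w45.png",np.hstack([cv2.resize(i[:,100:400],None,fx=1.33,fy=1.33) for i in(a,im)]))
```

```text
[464.57507957 294.40671394 119.72934599] [ 0.35  0.48  1.57 -0.    1.1   0.69] 4.2
```

View pics/w45.png

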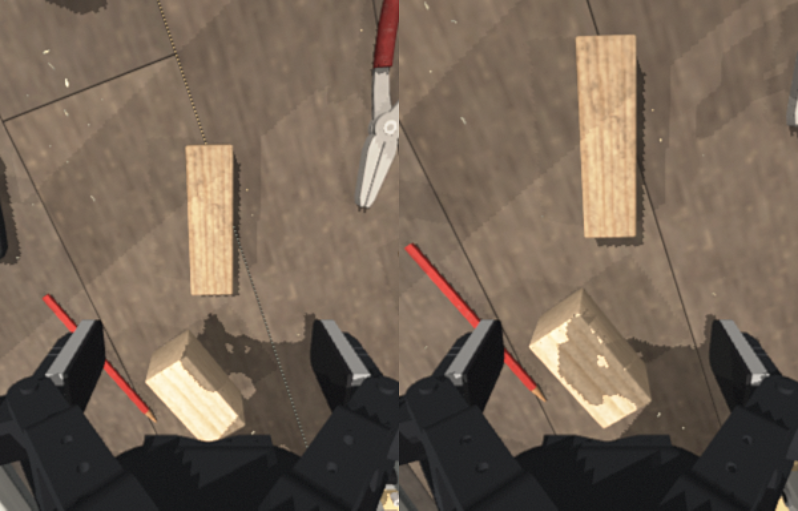

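The batten is clear in both views. Its corners are at (186,145), (233,145), (237,294) and (191,295) in the left picture, and (576,37), (635,35), (636,238) and (585,237) in the right. The pine block is just behind it.

Run:
```python
from h import *
L=lambda n:np.load(n,allow_pickle=True).item()
out=[]
for n,roi in(("w4",(225,95,70,140)),("w5",(222,15,70,175))):
    im=cv2.imread(f"pics/{n}.png"); x,y,w,h=roi
    m=(im[y:y+h,x:x+w,2]>135).astype(np.uint8); m=cv2.morphologyEx(m,cv2.MORPH_OPEN,np.ones((5,5)))
    k=max(cv2.findContours(m,0,1)[0],key=cv2.contourArea); q=cv2.approxPolyDP(cv2.convexHull(k),6,True)[:,0]+[x,y]
    print(n,q.tolist(),cv2.minAreaRect(k))
c4,c5=cam("wrist",L("w4.npy")),cam("wrist",L("w5.npy"))
f=1/1.33
p4=[(100+u*f,v*f) for u,v in[(186,145),(233,145),(237,294),(191,295)]]
p5=[(100+(u-399)*f,v*f) for u,v in[(576,37),(635,35),(636,238),(585,237)]]
for a,b in zip(p4,p5): X=tri([ray(c4,a),ray(c5,b)]);print(X.round(1),plane(c4,a,30).round(1),plane(c5,b,30).round(1))
```

```text
w4 [[274, 109], [294, 234], [225, 234], [225, 159], [239, 110]] ((34.5, 76.5), (125.0, 69.0), 90.0)
w5 [[277, 26], [291, 189], [227, 189], [233, 27]] ((34.5, 92.5), (163.0, 69.0), 90.0)
[493.6 425.5  26.3] [494.  425.5  30. ] [493.4 424.7  30. ]
[525.8 414.5  29.8] [526.3 414.3  30. ] [525.3 414.6  30. ]
[490.9 297.9  23.9] [493.1 300.2  30. ] [489.2 300.3  30. ]
[457.5 313.1  33.1] [456.7 311.8  30. ] [457.2 312.3  30. ]
```

Run:
```python
from h import *
W=down(72.4);T=np.array([490.4,358.2,80.]);plan(T,W,3,1)
plan(T-[0,0,76],W,4,1,P0=T,W0=W)
```

```text
step mm 26.3 deg 0.54
[[0.113, 0.005, 0.067], [0.0003, -0.0002, -0.006], 1]
[[0.113, 0.007, 0.067], [0.0003, -0.0002, -0.006], 1]
[[0.113, 0.008, 0.067], [0.0003, -0.0002, -0.006], 1]
step mm 19.0 deg 0.0
[[0.0, 0.0, 0.095], [0.0, 0.0, 0.0], 1]
[[0.0, 0.0, 0.095], [0.0, 0.0, 0.0], 1]
[[0.0, 0.0, 0.095], [0.0, 0.0, 0.0], 1]
[[0.0, 0.0, 0.095], [0.0, 0.0, 0.0], 1]
```

Emit:
servo_tool([
  [[0.113,0.005,0.067],[0,0,-0.006],1],
  [[0.113,0.007,0.067],[0,0,-0.006],1],
  [[0.113,0.008,0.067],[0,0,-0.006],1],
  [[0,0,0.09],[0,0,0],1],
  [[0,0,0.09],[0,0,0],1],
  [[0,0,0.09],[0,0,0],1],
  [[0,0,0.05],[0,0,0],1],
  [[0,0,0],[0,0,0],1],
])

```text
time_s: 5.05
eef_pos: [489.2, 358.9, 14.4]
ee_rot: [-0.0, 0.806, 0.591, -0.001]
force: [0.2, -0.7, -0.8]
grip_width: 1.003
grip_force: 0.0
```

Emit:
servo_tool([
  [[0,0,0],[0,0,0],1],
])

```text
time_s: 5.15
eef_pos: [489.8, 359.3, 16.0]
ee_rot: [0.0, 0.806, 0.591, 0.001]
force: [0.1, 0.7, 0.6]
grip_width: 1.001
grip_force: 0.0
```

Emit:
servo_tool([
  [[0,0,0.055],[0,0,0],1],
  [[0,0,0],[0,0,0],1],
  [[0,0,0],[0,0,0],0.3],
  [[0,0,0],[0,0,0],0.2],
  [[0,0,0],[0,0,0],0.2],
  [[0,0,0],[0,0,0],0.2],
  [[0,0,0],[0,0,0],0.2],
  [[0,0,0],[0,0,0],0.2],
], squeeze=60)

```text
time_s: 5.95
eef_pos: [489.5, 359.1, 4.6]
ee_rot: [0.0, 0.806, 0.591, 0.0]
force: [0.2, 0.2, 4.7]
grip_width: 0.396
grip_force: 62.1
```

Emit:
servo_tool([
  [[0,0,0],[0,0,0],0.2],
  [[0,0,0],[0,0,0],0.2],
])

```text
time_s: 6.15
eef_pos: [489.5, 359.1, 4.6]
ee_rot: [0.0, 0.806, 0.591, 0.0]
force: [0.5, -0.4, 5.7]
grip_width: 0.395
grip_force: 62.1
```

```bash
cat >> h.py <<'E'
JO=np.array([561.1,-35.1,12.]);JY=71.7
JW=Ro.from_euler('z',JY,degrees=True).as_matrix()
TOE=np.array([64.4,0,4.6])
def pose(xt,zt,th,y=0): W=down(JY,th); return JO+JW@np.array([xt,y,zt])-W@TOE, W
def where(s=None):
    s=s or telemetry.sense(); W=rot(s); t=JW.T@(s["eef_pos"]+W@TOE-JO); X=JW.T@W
    print("toe jig",t.round(1),"pitch",np.degrees(np.arcsin(-W[2,0])).round(2),"yaw err",np.degrees(np.arctan2(X[1,0],X[0,0])).round(2),"roll",np.degrees(W[2,1]).round(2),"F jig",(JW.T@s["force"]).round(1),"t",round(s["time_s"],2))
E
python3 - <<'E'
from h import *
P,W=pose(33,75,18);s=telemetry.sense();Q=s["eef_pos"]+[0,0,110];print(P)
plan(P,W,10,0.2,P0=Q)
E
```

```text
[552.67666208 -60.56982094 111.27555441]
step mm 42.4 deg 1.81
[[-0.191, 0.093, 0.002], [0.0002, -0.02, 0.0009], 0.2]
[[-0.19, 0.093, 0.008], [0.0002, -0.02, 0.0009], 0.2]
[[-0.19, 0.094, 0.014], [0.0002, -0.02, 0.0009], 0.2]
[[-0.189, 0.094, 0.019], [0.0002, -0.02, 0.0009], 0.2]
[[-0.188, 0.094, 0.025], [0.0002, -0.02, 0.0009], 0.2]
[[-0.187, 0.095, 0.031], [0.0002, -0.02, 0.0009], 0.2]
[[-0.186, 0.095, 0.037], [0.0002, -0.02, 0.0009], 0.2]
[[-0.185, 0.095, 0.043], [0.0002, -0.02, 0.0009], 0.2]
[[-0.183, 0.095, 0.049], [0.0002, -0.02, 0.0009], 0.2]
[[-0.181, 0.096, 0.054], [0.0002, -0.02, 0.0009], 0.2]
```

Emit:
servo_tool([
  [[0,0,-0.1],[0,0,0],0.2],
  [[0,0,-0.15],[0,0,0],0.2],
  [[0,0,-0.15],[0,0,0],0.2],
  [[0,0,-0.15],[0,0,0],0.2],
  [[0,0,0],[0,0,0],0.2],
  [[0,0,0],[0,0,0],0.2],
])

```text
time_s: 6.75
eef_pos: [489.0, 358.8, 113.7]
ee_rot: [-0.0, 0.806, 0.591, -0.0]
force: [-0.0, 0.5, -1.6]
grip_width: 0.396
grip_force: 61.5
```

Emit:
servo_tool([
  [[-0.191,0.093,0.002],[0,-0.02,0.001],0.2],
  [[-0.19,0.093,0.008],[0,-0.02,0.001],0.2],
  [[-0.19,0.094,0.014],[0,-0.02,0.001],0.2],
  [[-0.189,0.094,0.019],[0,-0.02,0.001],0.2],
  [[-0.188,0.094,0.025],[0,-0.02,0.001],0.2],
  [[-0.187,0.095,0.031],[0,-0.02,0.001],0.2],
  [[-0.186,0.095,0.037],[0,-0.02,0.001],0.2],
  [[-0.185,0.095,0.043],[0,-0.02,0.001],0.2],
])

```text
time_s: 7.55
eef_pos: [538.9, 21.7, 109.9]
ee_rot: [0.073, 0.803, 0.582, -0.103]
force: [0.2, 0.2, -0.5]
grip_width: 0.398
grip_force: 61.4
```

Emit:
servo_tool([
  [[-0.183,0.095,0.049],[0,-0.02,0.001],0.2],
  [[-0.181,0.096,0.054],[0,-0.02,0.001],0.2],
  [[0,0,0],[0,0,0],0.2],
  [[0,0,0],[0,0,0],0.2],
])

```text
time_s: 7.95
eef_pos: [551.5, -60.7, 109.3]
ee_rot: [0.091, 0.801, 0.578, -0.127]
force: [-0.0, 1.3, -0.7]
grip_width: 0.4
grip_force: 61.4
```

Run:
```python
from h import *
s=telemetry.sense();im=optics.capture("wrist");cv2.imwrite("pics/w6.png",im);np.save("w6.npy",s,allow_pickle=True);where(s)
sc=optics.capture("scene");x=cv2.resize(sc[140:240,220:360],(420,300),interpolation=cv2.INTER_CUBIC)
a=im[:,56:456];c=np.zeros((384,420,3),np.uint8);c[:300]=x;cv2.imwrite("pics/w6v.png",np.hstack([cv2.resize(im,(512,384))[:,100:470],c]))
```

```text
toe jig [32.5  1.  73.1] pitch 17.99 yaw err -0.13 roll -0.03 F jig [ 1.2  0.4 -0.7] t 7.95
```

View pics/w6v.png

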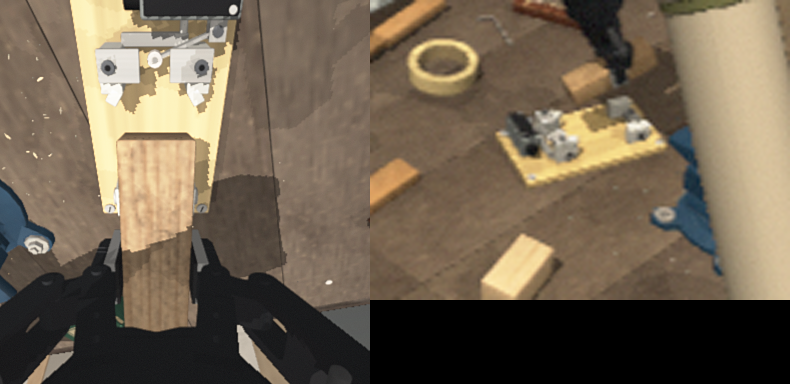

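The batten is held straight. Its toe top edge is at row 138, from column 217 to 295 of the full picture, with the end face above it at rows 132–138. The jig is ahead and the strap screws are at (208,67) and (302,67).

Run:
```python
from h import *
s=np.load("w6.npy",allow_pickle=True).item();c=cam("wrist",s);W=rot(s)
for p in[(64.4,-18,-25.4),(64.4,18,-25.4),(64.4,-18,4.6),(64.4,18,4.6)]: print(proj(c,s["eef_pos"]+W@np.array(p)).round(1))
im=cv2.imread("pics/w6.png").astype(int); print(im[126:146,256].tolist()); print(im[170,210:222].tolist(),im[170,288:300].tolist())
for n,p in (("strapLi",(238,83)),("strapRi",(270,83)),("scrL",(208,67)),("scrR",(302,67)),("roller",(254,60))):
    z={"s":48}.get(n[0],31) if n[:3]!="scr" else 50.8; print(n,(JW.T@(plane(c,p,z)-JO)).round(1))
```

```text
[211.2 140.5]
[294.9 140.5]
[219.9 132.5]
[287.2 132.5]
[[186, 241, 252], [187, 241, 252], [186, 241, 252], [187, 242, 253], [188, 244, 254], [192, 252, 255], [123, 173, 207], [59, 78, 96], [62, 80, 98], [72, 93, 112], [76, 98, 118], [77, 99, 121], [80, 105, 126], [92, 120, 145], [116, 152, 186], [129, 170, 208], [130, 171, 211], [130, 171, 212], [131, 172, 212], [131, 171, 214]]
[[197, 246, 254], [197, 246, 254], [196, 246, 254], [196, 246, 254], [195, 245, 254], [194, 246, 254], [191, 246, 255], [142, 200, 230], [136, 184, 225], [149, 198, 237], [156, 207, 241], [156, 205, 237]] [[135, 175, 216], [132, 172, 215], [140, 182, 223], [155, 201, 235], [168, 217, 243], [170, 219, 248], [113, 148, 180], [86, 117, 137], [91, 123, 144], [92, 126, 146], [93, 127, 147], [92, 125, 146]]
strapLi [48.2 10.6 36. ]
strapRi [48.2 -9.  36. ]
scrL [58.  27.5 38.8]
scrR [ 57.8 -27.2  38.8]
roller [57.9  0.8 19. ]
```

Run:
```python
from h import *
P,W=pose(33,4,18,1.4);plan(P,W,5,0.2)
```

```text
step mm 14.0 deg 0.01
[[0.021, -0.0, 0.067], [0.0001, -0.0, -0.0001], 0.2]
[[0.021, -0.0, 0.067], [0.0001, -0.0, -0.0001], 0.2]
[[0.021, -0.0, 0.067], [0.0001, -0.0, -0.0001], 0.2]
[[0.021, -0.0, 0.067], [0.0001, -0.0, -0.0001], 0.2]
[[0.021, -0.0, 0.067], [0.0001, -0.0, -0.0001], 0.2]
```

Emit:
servo_tool([
  [[0.021,0,0.067],[0,0,0],0.2],
  [[0.021,0,0.067],[0,0,0],0.2],
  [[0.021,0,0.067],[0,0,0],0.2],
  [[0.021,0,0.067],[0,0,0],0.2],
  [[0.02,0,0.06],[0,0,0],0.2],
  [[0,0,0],[0,0,0],0.2],
  [[0,0,0],[0,0,0],0.2],
])

```text
time_s: 8.75
eef_pos: [552.4, -61.0, 42.1]
ee_rot: [0.092, 0.801, 0.578, -0.126]
force: [0.1, -0.3, -0.4]
grip_width: 0.401
grip_force: 61.4
```

Run:
```python
from h import *
where()
s=telemetry.sense()
P,W=pose(33,0,18,1.2);plan(P,W,2,0.2)
P,W=pose(33,1,18,1.2);Q,V=pose(46,1,14,1.2);plan(Q,V,4,.2,P0=P,W0=W)
R,U=pose(54,1,10,1.2);plan(R,U,4,.2,P0=Q,W0=V)
```

```text
toe jig [32.5  0.   5.8] pitch 18.0 yaw err -0.11 roll 0.13 F jig [-0.2 -0.2 -0.4] t 8.75
step mm 3.0 deg 0.07
[[0.006, -0.003, 0.013], [0.0006, 0.0, -0.0006], 0.2]
[[0.006, -0.003, 0.013], [0.0006, 0.0, -0.0006], 0.2]
step mm 3.1 deg 1.0
[[0.015, 0.0, 0.001], [0.0, 0.0111, -0.0], 0.2]
[[0.015, 0.0, 0.001], [0.0, 0.0111, -0.0], 0.2]
[[0.015, 0.0, 0.001], [0.0, 0.0111, -0.0], 0.2]
[[0.015, 0.0, 0.001], [0.0, 0.0111, -0.0], 0.2]
step mm 2.0 deg 1.0
[[0.009, 0.0, 0.003], [-0.0, 0.0111, 0.0], 0.2]
[[0.009, 0.0, 0.003], [-0.0, 0.0111, 0.0], 0.2]
[[0.009, 0.0, 0.004], [-0.0, 0.0111, 0.0], 0.2]
[[0.009, 0.0, 0.004], [-0.0, 0.0111, 0.0], 0.2]
```

Emit:
servo_tool([
  [[0.006,-0.003,0.013],[0,0,0],0.2],
  [[0.003,0,0.007],[0,0,0],0.2],
  [[0,0,0],[0,0,0],0.2],
  [[0,0,0],[0,0,0],0.2],
])

```text
time_s: 9.15
eef_pos: [552.0, -60.3, 38.0]
ee_rot: [0.093, 0.801, 0.578, -0.126]
force: [-0.3, 0.7, -1.0]
grip_width: 0.399
grip_force: 61.4
```

Run:
```python
from h import *
where()
```

```text
toe jig [33.   0.6  1.7] pitch 18.0 yaw err -0.12 roll 0.16 F jig [ 0.6  0.5 -1. ] t 9.15
```

Emit:
servo_tool([
  [[0.015,0,0.002],[0,0.011,0],0.2],
  [[0.015,0,0.002],[0,0.011,0],0.2],
  [[0.015,0,0.002],[0,0.011,0],0.2],
  [[0.015,0,0.002],[0,0.011,0],0.2],
  [[0,0,0],[0,0,0],0.2],
  [[0,0,0],[0,0,0],0.2],
])

```text
time_s: 9.75
eef_pos: [555.3, -49.9, 32.9]
ee_rot: [0.073, 0.805, 0.581, -0.098]
force: [-0.1, 0.2, -0.8]
grip_width: 0.397
grip_force: 61.4
```

Run:
```python
from h import *
where()
```

```text
toe jig [45.5  0.7  0.8] pitch 14.04 yaw err -0.11 roll 0.14 F jig [ 0.2  0.2 -0.8] t 9.75
```

Run:
```python
from h import *
P,W=pose(45.5,.8,14,.7);Q,V=pose(53,0,8.5,.7);plan(Q,V,5,.2,P0=P,W0=W)
R,U=pose(57,-.3,7.5,.7);plan(R,U,3,.2,P0=Q,W0=V)
S,T=pose(62,-.3,6.3,.7);plan(S,T,3,.2,P0=R,W0=U)
plan(*pose(62,-.3,0,.7),6,.2,P0=S,W0=T)
```

```text
step mm 1.8 deg 1.1
[[0.007, 0.0, 0.005], [-0.0, 0.0122, 0.0], 0.2]
[[0.007, 0.0, 0.005], [-0.0, 0.0122, 0.0], 0.2]
[[0.007, 0.0, 0.005], [-0.0, 0.0122, 0.0], 0.2]
[[0.007, 0.0, 0.006], [-0.0, 0.0122, 0.0], 0.2]
[[0.007, 0.0, 0.006], [-0.0, 0.0122, 0.0], 0.2]
step mm 1.3 deg 0.33
[[0.007, -0.0, 0.001], [-0.0, 0.0037, -0.0], 0.2]
[[0.007, -0.0, 0.001], [-0.0, 0.0037, -0.0], 0.2]
[[0.007, -0.0, 0.001], [-0.0, 0.0037, -0.0], 0.2]
step mm 1.6 deg 0.4
[[0.008, -0.0, 0.001], [0.0, 0.0044, 0.0], 0.2]
[[0.008, -0.0, 0.001], [0.0, 0.0044, 0.0], 0.2]
[[0.008, -0.0, 0.001], [0.0, 0.0044, 0.0], 0.2]
step mm 1.2 deg 1.05
[[-0.0, -0.0, 0.006], [0.0, 0.0117, -0.0], 0.2]
[[-0.0, -0.0, 0.006], [0.0, 0.0117, -0.0], 0.2]
[[-0.0, -0.0, 0.006], [0.0, 0.0117, -0.0], 0.2]
[[-0.0, -0.0, 0.006], [0.0, 0.0117, -0.0], 0.2]
[[-0.001, -0.0, 0.006], [0.0, 0.0117, -0.0], 0.2]
[[-0.001, -0.0, 0.006], [0.0, 0.0117, -0.0], 0.2]
```

Emit:
servo_tool([
  [[0.007,0,0.005],[0,0.012,0],0.2],
  [[0.007,0,0.005],[0,0.012,0],0.2],
  [[0.007,0,0.005],[0,0.012,0],0.2],
  [[0.007,0,0.006],[0,0.012,0],0.2],
  [[0.007,0,0.006],[0,0.012,0],0.2],
  [[0,0,0],[0,0,0],0.2],
  [[0,0,0],[0,0,0],0.2],
])

```text
time_s: 10.45
eef_pos: [556.9, -44.7, 26.1]
ee_rot: [0.045, 0.809, 0.583, -0.061]
force: [-3.1, -3.0, 0.6]
grip_width: 0.4
grip_force: 61.6
```

Run:
```python
from h import *
where()
```

```text
toe jig [52.5  0.8 -0.1] pitch 8.66 yaw err -0.09 roll 0.11 F jig [-3.8  2.   0.6] t 10.45
```

Emit:
servo_tool([
  [[0.007,0,0.001],[0,0.004,0],0.2],
  [[0.007,0,0.001],[0,0.004,0],0.2],
  [[0.007,0,0.001],[0,0.004,0],0.2],
  [[0,0,0],[0,0,0],0.2],
  [[0,0,0],[0,0,0],0.2],
])

```text
time_s: 10.95
eef_pos: [558.2, -40.7, 24.9]
ee_rot: [0.039, 0.809, 0.584, -0.053]
force: [-3.5, -5.0, 1.5]
grip_width: 0.394
grip_force: 61.7
```

Run:
```python
from h import *
where()
```

```text
toe jig [57.   0.9 -0.2] pitch 7.59 yaw err -0.07 roll 0.1 F jig [-5.8  1.7  1.5] t 10.95
```

Emit:
servo_tool([
  [[0.008,0,0.001],[0,0.004,0],0.2],
  [[0.008,0,0.001],[0,0.005,0],0.2],
  [[0.008,0,0.001],[0,0.004,0],0.2],
  [[0,0,0],[0,0,0],0.2],
  [[0,0,0],[0,0,0],0.2],
])

```text
time_s: 11.45
eef_pos: [559.6, -36.4, 23.7]
ee_rot: [0.033, 0.81, 0.584, -0.045]
force: [-4.3, -5.0, 0.7]
grip_width: 0.398
grip_force: 61.6
```

Run:
```python
from h import *
where()
```

```text
toe jig [61.8  1.  -0.1] pitch 6.43 yaw err -0.06 roll 0.09 F jig [-6.1  2.5  0.7] t 11.45
```

Emit:
servo_tool([
  [[0.001,0,0.006],[0,0.012,0],0.2],
  [[0,0,0.006],[0,0.012,0],0.2],
  [[0,0,0.006],[0,0.012,0],0.2],
  [[0,0,0],[0,0,0],0.2],
  [[0,0,0],[0,0,0],0.2],
])

```text
time_s: 11.95
eef_pos: [559.6, -36.6, 20.1]
ee_rot: [0.017, 0.811, 0.585, -0.022]
force: [-4.8, -6.0, 0.2]
grip_width: 0.395
grip_force: 61.6
```

Run:
```python
from h import *
where()
```

```text
toe jig [62.1  0.9 -0.1] pitch 3.19 yaw err -0.06 roll 0.11 F jig [-7.2  2.7  0.2] t 11.95
```

Emit:
servo_tool([
  [[0,0,0.006],[0,0.012,0],0.2],
  [[0,0,0.006],[0,0.012,0],0.2],
  [[0,0,0.005],[0,0.01,0],0.2],
  [[0,0,0],[0,0,0],0.2],
  [[0,0,0],[0,0,0],0.2],
])

```text
time_s: 12.45
eef_pos: [559.8, -36.8, 16.7]
ee_rot: [0.002, 0.811, 0.585, -0.0]
force: [-3.4, -5.9, -0.0]
grip_width: 0.395
grip_force: 61.5
```

Run:
```python
from h import *
where()
```

```text
toe jig [62.4  0.7 -0. ] pitch 0.12 yaw err -0.06 roll 0.14 F jig [-6.7  1.3 -0. ] t 12.45
```

Emit:
servo_tool([
  [[-0.006,0,0.003],[0,0,0],0.2],
  [[-0.005,0,0],[0,0,0],0.2],
  [[0,0,0],[0,0,0],0.2],
  [[0,0,0],[0,0,0],0.2],
])

```text
time_s: 12.85
eef_pos: [559.6, -38.5, 16.6]
ee_rot: [0.002, 0.811, 0.585, 0.0]
force: [-1.5, -2.9, 6.1]
grip_width: 0.397
grip_force: 62.1
```

Run:
```python
from h import *
where()
```

```text
toe jig [60.7  0.2 -0.1] pitch 0.08 yaw err -0.07 roll 0.21 F jig [-3.2  0.5  6.1] t 12.85
```

Emit:
servo_tool([
  [[0,0,0],[0,0,0],0.2],
  [[0,0,0],[0,0,0],0.2],
  [[0,0,0],[0,0,0],0.5],
  [[0,0,0],[0,0,0],0.7],
  [[0,0,0],[0,0,0],0.9],
  [[0,0,0],[0,0,0],1],
  [[0,0,0],[0,0,0],1],
  [[0,0,0],[0,0,0],1],
], squeeze=20)

```text
time_s: 13.65
eef_pos: [559.2, -38.3, 16.1]
ee_rot: [0.001, 0.811, 0.585, 0.0]
force: [0.6, -0.3, -1.1]
grip_width: 1.003
grip_force: 0.0
```

Emit:
servo_tool([
  [[0,0,-0.05],[0,0,0],1],
  [[0,0,-0.15],[0,0,0],1],
  [[0,0,-0.2],[0,0,0],1],
  [[-0.1,0,-0.15],[0,0,0],1],
  [[-0.15,0,0],[0,0,0],1],
  [[0,0,0],[0,0,0],1],
  [[0,0,0],[0,0,0],1],
])

```text
time_s: 14.35
eef_pos: [543.1, -85.7, 126.6]
ee_rot: [0.001, 0.811, 0.585, 0.0]
force: [-0.7, 0.2, 0.0]
grip_width: 1.003
grip_force: 0.0
```

Run:
```python
from h import *
s=telemetry.sense();im=optics.capture("wrist");cv2.imwrite("pics/w7.png",im);np.save("w7.npy",s,allow_pickle=True);where(s)
sc=optics.capture("scene");x=cv2.resize(sc[150:220,240:340],(400,280),interpolation=cv2.INTER_CUBIC)
c=np.zeros((600,400,3),np.uint8);c[:280]=x;cv2.imwrite("pics/w7v.png",np.hstack([cv2.resize(im[0:300,156:356],(400,600)),c]))
```

```text
toe jig [ 10.7   1.  109.9] pitch 0.08 yaw err -0.13 roll 0.15 F jig [0.  0.7 0. ] t 14.35
```

View pics/w7v.png

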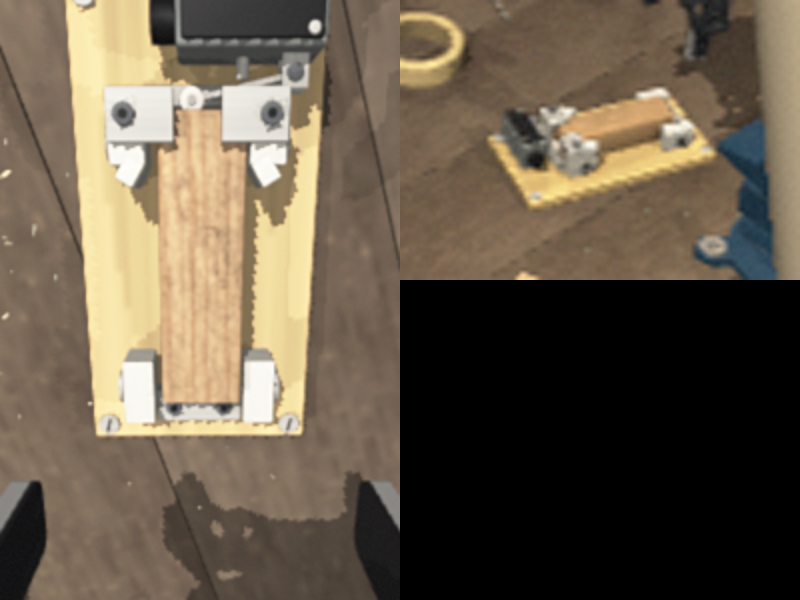

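The batten lies between the rails with its toe under the straps and touching the roller, at (192,98) in the crop. The heel edge is at row 403, next to the shoulder. I'll check the numbers.

Run:
```python
from h import *
s=np.load("w7.npy",allow_pickle=True).item();c=cam("wrist",s)
for n,p,z in(("heelL",(163,402),42),("heelR",(240,404),42),("toe",(197,109),42),("roller",(191,98),31),("midL",(160,260),42),("midR",(243,260),42)): print(n,(JW.T@(plane(c,(156+p[0]/2,p[1]/2),z)-JO)).round(1))
for x in(-60,-58): print(x,((proj(c,JO+JW@np.array([x,0,30]))-[156,0])*2).round(1))
```

```text
heelL [-59.1  16.1  30. ]
heelR [-60.2 -18.5  30. ]
toe [59.7  0.4 30. ]
roller [65.2  2.7 19. ]
midL [ 3.5 15.8 30. ]
midR [  3.4 -18.4  30. ]
-60 [198.9 403.8]
-58 [198.9 399.6]
```

Run:
```python
from rig import ctrl
print(ctrl.finish_job())
```

```text
the job is handed in; nothing more can be done
None
```

The batten is loaded and released, and the job was handed in at about 14.4 s: it lies flat in the nest with its toe under the straps, its heel at the shoulder and the roller pushed back about 7 mm, with the robot clear.

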